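# Hang the dented bocal and hold the sprung magnifier over it

### The arm

A 6-joint arm with a two-finger parallel gripper is mounted at the origin on the work surface. World frame = base frame: x ahead of the robot, y to its left, z up, the work surface at z = 0. Lengths are in m, angles in rad, forces in N, time in s.
With the tool pointing down it reaches from about 0.4 to 0.825 m from the base axis. Payload 7 kg.
Tool frame: the origin (TCP) lies midway between the tips of the shut fingers; the grasp point (between the pads) lies 19 mm behind it; z points along the fingers, y is the line along which they close (so a half turn about z gives the same grasp; the last joint's range is limited). The gripper opens to 88 mm and grips with 3 to 60 N. Pads are 19 mm wide; open, the fingers measure 130 mm over their backs; the gripper's body (78 mm by 193 mm) begins 47 mm behind the grasp point.
Start: joints at [-1.059, 0.359, 0.012, 0, -1.224, -0.288], TCP at [0.15, -0.658, 0.227] pointing down, gripper open.
Joint ranges: [-3.07, 3.07], [-1.43, 2.12], [-1.02, 1.25], [-3.03, 1.67], [-3.05, -0], [-3.03, 3.03]. Speed limits (rad/s): [2.39, 2.39, 3.01, 3.14, 3.14, 3.14].

### API

Orientations are given as [roll, pitch, yaw] about the fixed x, y, z axes, in that order (R = Rz(yaw) Ry(pitch) Rx(roll)).
In Python, from station import get_state, grab_frame, calibration, job_done, boxes_of, regions_of, spot_point gives the robot as it stands. The module is installed in compiled form; this text tells all that it offers.
- The arm moves only by the tool arm_command, never from a script. Its argument "commands" is a list of rows, each an object of numbers: "tx", "ty", "tz": the shift along the tool's x, y, z each as a share of 25 cm, from -1 to 1; "twist": the turn about the tool's z as a share of 180 degrees, from -1 to 1. A call has exactly 8 rows; each row is the pose to reach, as a shift and turn from the pose commanded when the call began, along the tool's axes at that moment, turning the shorter way round; what a row does not reach only later rows make up. A row lasts 1/12 s, in which the tool goes at most 41.7 mm and 7.16 degrees, less where a joint would pass 70% of its speed; a pose out of reach is approached as far as the arm can. A call with a number of a shift or a turn outside -1 to 1 is refused whole. A call with a gripper value outside its range is refused whole. "claw" is the opening, from 0 (shut) to 1 (fully open), set as the call begins (left out, the last holds). The fingers move at their own pace and stop on an object; "grip_force" is the grip in N (left out, the last holds). Time passes only in rows, so rows that repeat a pose let the fingers close, or fill a call up. It gives the time, the measured TCP pose, the force, the opening and the grip force at its end, in the units of the state.
- get_state(): the state, without advancing time (a new reading comes with each control period).
- grab_frame(name): name is "side" or "top" or "wrist"; returns the picture (420x560x3 uint8, red, green, blue); there is no depth.
- calibration(name): a dict with "camera_matrix" (3x3 intrinsics, pixels), "extrinsics" (4x4, takes a point from camera to world coordinates). Camera axes: x right, y down, z forward; pixel columns grow to the right and rows downward; lengths in m; the calibration is good to about 2 mm. A picture is of the moment at which its call begins: read the wrist's pose just before it. calibration takes no time and is no camera call; for the wrist camera it gives the pose at the moment of the call.
- job_done(): hands the job in; it is judged then, once.
Trained networks look in the newest picture that a camera, given by its name, has taken for a name from the list of things; names that differ only in an ending like _2 or _b are one class to them, and where a whole thing is asked for, a point or a joint stands for the part that bears it (a point fixed in the world has none). Each returns a list of dicts, best first, with "score" (0 to 1); they miss things now and then, are a little off and sometimes report something else, mostly with a low value. They report only what shows in the picture. A call takes as long as a camera call. They do not tell look-alikes from the thing itself.
- boxes_of(query, camera): "rect" ([left, top, right, bottom] in pixels, round what is visible of it).
- regions_of(query, camera): "region" (420x560 bool, what is visible of it) and "rect" ([left, top, right, bottom] in pixels, round what is visible of it).
- spot_point(query, camera): "uv" ([column, row] in pixels: a listed point, or the origin of a listed thing).
The state is a dict: "t": time; "q": joint angles; "qd": joint speeds; "joint_efforts": joint torques, N m; "eef_pos": TCP position; "ee_rot": TCP orientation; "force": force on the tool from outside, world axes, zero at the start; "moment": the same for the moment, N m; "width": finger opening in m; "gripper_force": force on a finger pad.
Only numpy, scipy, OpenCV 4.12 (cv2) and the standard library are available. Lean on these libraries where they do the work, as an engineer would, in place of code of your own. Each camera call takes 0.05 s, during which the arm holds its last target. There are 200 camera calls.

### The job

Take the brass bocal out of its wooden stand and drape it over the middle of the white nylon rod, so that it hangs freely there by its arch with the dent on the crown up. Let go of it, then swing the spring-loaded magnifier arm round against its spring, as far as its stop, so that the lens is over the dent. Finish while holding the arm at its stop (let go and it springs back), and leave the dent ball in its dish, the grease jar and the burnisher where they are.

Things in the scene. Friction and masses are not known exactly. Their poses are not given: they have to be found in the camera images.
- station: Fixed inspection station on an aluminium plate 285 x 180 x 10 mm. Origin on the bench under the middle of the nylon rod; z up, y along the rod, +x from rod to column. Two posts (20 x 14 mm, tops 130 mm high) carry the rod at y -78 and +78 mm; the column (20 mm dia, 190 mm high) is at x 170 mm, y 0. Its place and yaw differ each time.
- rod: White nylon support rod, 16 mm dia, 170 mm long, horizontal along station y, fixed on the two posts, axis 130 mm above the bench (top at 138 mm). Origin in its middle, axes as the station's. When the bocal hangs on it, the bocal's crown axis is about 143 mm above the bench.
- swing (a joint): Swing angle of the magnifier arm about the vertical hinge on the column (rad). 0 = parked, where the spring keeps it; grows anticlockwise seen from above, to the hard stop at 1.30, where the arm points along station -x and the lens is exactly over the middle of the rod. The spring pulls back all the time: 0.20 N m at 0, 0.46 N m at the stop (about 5 N at the handle).
- hinge (a point): Point on the vertical hinge axis of the swing arm, on the column, 200 mm above the bench (station x 170, y 0 mm). Fixed.
- magnifier: The swinging part: flat aluminium bar 14 mm wide, 12 mm high, with a round lens in a black rim (110 mm outer dia, 12 mm thick), all level at 194 to 206 mm above the bench, and the black handle post on top of the bar. Origin on the hinge axis at 200 mm height; its own +x points from the hinge to the lens.
- handle (a point): Point to grip on the black upright handle post of the swing arm: post 14 mm dia, standing 40 mm up from the bar's top (from 206 to 246 mm above the bench), 90 mm from the hinge axis. The point is on the post's axis, 228 mm above the bench.
- lens (a point): Centre of the lens, 170 mm from the hinge axis, 200 mm above the bench.
- stand: Fixed dark wooden block 70 x 70 x 45 mm, origin under its centre; round hole 16 mm dia, 35 mm deep in the middle of its top, in which the bocal's cork end stands. There the bocal's crown axis is 110 mm above the bench; it may lean about 3 degrees.
- bocal: Loose brass bocal (tube bent like an upside-down U, about 80 g). Origin: tube axis at the crown (top of the arch), z up; tube in its x-z plane. Arch: half circle, 40 mm radius, tube 9 mm dia at the crown, 11 mm at -x. At x -40 mm a straight leg goes down to z -100 mm, the last 40 mm cork, 14 mm dia. At +x a thin leg (7 mm dia) runs from (40,-40) by (52,-66) to its tip (90,-84) mm (x,z).
- dent (a point): The dent, a dark spot on the upper side of the crown: in the bocal's frame x 0, y 0, z +5 mm.
- dish: Fixed white dish, 64 mm dia, 18 mm high, origin under its centre; the dent ball lies in it.
- dent_ball_center (a point): Centre of the loose steel dent ball, 18 mm dia, in the dish. Bystander.
- jar: Small loose jar of cork grease, 48 mm dia, 42 mm high, origin under its centre. Bystander.
- burnisher: Loose hardwood burnisher lying on the bench, about 155 mm long along its own x, 22 mm wide, 18 mm high, origin on the bench under about its middle. Bystander.
Things that resemble listed ones, but are neither listed nor needed, are in the scene too. Several things have the shape of the bocal; the one meant has the colours described above.

How it is judged:
By the outcome, as a careful person would: the job done as asked, in the order asked, and still so for the second after the job is handed in, while the arm keeps its last pose, push and grip.
It also fails if it takes over 51 s, if anything falls off the work surface, if the arm or the gripper's body presses on something with over 40 N, if the wrist force passes 120 N, or if a joint passes its speed limit or range.

## Working session

There is one attempt and no reset: what is moved stays moved. The work goes in short steps, Python scripts to look and compute and a tool call to move; the robot and the scene stay as the last step left them, time stands still between calls to the robot, and variables do not carry over. Pictures are saved under pics/ and viewed, at most 12 in all, crops included, and the job is handed in when it is done.

Besides the shell and the picture viewer there is one more tool, called after ">>>" by a JSON object that holds its "method" and its "body". arm_command: Moves the arm, as the interface text tells. Shift numbers are shares of 25 cm and turn numbers shares of 180 degrees, none past 1 either way. Its arguments: {"type":"object","properties":{"commands":{"type":"array"},"claw":{"type":"number"},"grip_force":{"type":"number"}},"required":["commands"]}

```bash
mkdir -p pics; cat > h.py <<'E'
import numpy as np, cv2
from station import *
def cal(n):
    c=calibration(n); return np.array(c["camera_matrix"]),np.array(c["extrinsics"])
def onz(uv,z,c):
    K,T=c; d=T[:3,:3]@np.linalg.solve(K,[uv[0],uv[1],1]); o=T[:3,3]
    return o+d*(z-o[2])/d[2]
def proj(p,c):
    K,T=c; q=K@(T[:3,:3].T@(np.array(p)-T[:3,3])); return q[:2]/q[2]
def save(n,f): cv2.imwrite("pics/"+f,n[:,:,::-1])
E
python3 - <<'E'
from h import *
s=get_state();print(s)
for n in("top","side"):
    save(grab_frame(n),n+"0.png");c=cal(n);print(n,c[1][:3,3].round(3),c[0][0,0])
    for q,z in(("rod",.13),("hinge",.2),("handle",.228),("lens",.2),("stand",0),("bocal",.11),("dent",.115),("jar",0),("dish",0),("burnisher",0),("station",0)):
        for r in spot_point(q,n)[:4]: print(q,round(r["score"],2),np.round(r["uv"]),onz(r["uv"],z,c).round(3))
E
```

```text
{'t': 0.0, 'q': array([-1.05888820e+00,  3.59368340e-01,  1.10739673e-02, -3.55209233e-04,
       -1.22410421e+00, -2.88114445e-01]), 'qd': array([ 1.45195556e-03, -8.74747458e-04, -8.55674458e-05, -1.52471828e-04,
       -9.72523617e-04,  1.95563314e-04]), 'joint_efforts': array([ 7.57156317e-05, -5.82728899e+01,  2.93047071e+01,  6.99722975e+00,
        7.13873509e-03, -1.38826963e-04]), 'eef_pos': array([ 0.14968083, -0.6576965 ,  0.22564035]), 'ee_rot': array([ 3.13996155e+00, -1.35158710e-04, -2.91791983e+00]), 'force': array([-0.01892192, -0.72726946,  0.4525033 ]), 'moment': array([-0.03135606,  0.01213452, -0.05954143]), 'gripper_force': 0.0, 'width': 0.08738934682923485}
top [ 0.318 -0.028  1.403] 446.3137016898312
rod 0.55 [259. 214.] [0.472 0.06  0.13 ]
rod 0.22 [263. 151.] [0.658 0.048 0.13 ]
hinge 0.95 [264. 150.] [0.644 0.043 0.2  ]
handle 0.66 [232. 156.] [0.617 0.127 0.228]
lens 0.88 [200. 161.] [0.613 0.219 0.2  ]
stand 0.79 [381. 237.] [ 0.416 -0.316  0.   ]
bocal 0.78 [415. 266.] [ 0.325 -0.387  0.11 ]
bocal 0.67 [384. 222.] [ 0.45  -0.302  0.11 ]
bocal 0.58 [262. 
[... 561 characters left out ...]
 [203. 211.] [0.626 0.138 0.228]
lens 0.62 [195. 243.] [0.616 0.214 0.2  ]
stand 0.91 [331. 202.] [ 0.409 -0.316  0.   ]
stand 0.65 [204. 332.] [0.588 0.268 0.   ]
bocal 0.69 [290. 170.] [ 0.531 -0.28   0.11 ]
bocal 0.68 [316. 173.] [ 0.457 -0.287  0.11 ]
bocal 0.5 [364. 188.] [ 0.315 -0.242  0.11 ]
dent 0.63 [292. 167.] [ 0.528 -0.29   0.115]
dent 0.6 [362. 186.] [ 0.32  -0.245  0.115]
dent 0.57 [320. 171.] [ 0.447 -0.291  0.115]
jar 0.56 [284. 356.] [0.405 0.284 0.   ]
jar 0.24 [322. 169.] [ 0.472 -0.506  0.   ]
dish 0.89 [205. 338.] [ 0.58   0.283 -0.   ]
dish 0.74 [332. 200.] [ 0.409 -0.329  0.   ]
burnisher 0.88 [236. 401.] [0.466 0.416 0.   ]
station 0.9 [277. 282.] [0.477 0.066 0.   ]
```

```bash
python3 -c "
import cv2
a=cv2.imread('pics/top0.png')[120:310,120:470];cv2.imwrite('pics/a.png',cv2.resize(a,None,fx=2.2,fy=2.2,interpolation=3))
a=cv2.imread('pics/side0.png')[130:420,150:420];cv2.imwrite('pics/b.png',cv2.resize(a,None,fx=2,fy=2,interpolation=3))"
```

```text
(no output)
```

View pics/a.png

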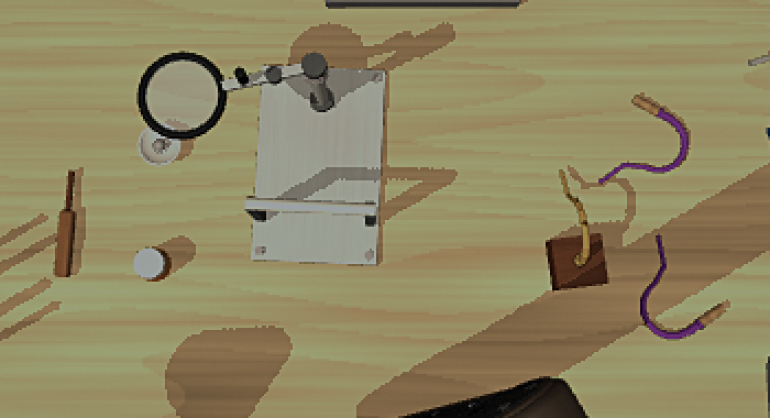

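View pics/b.png

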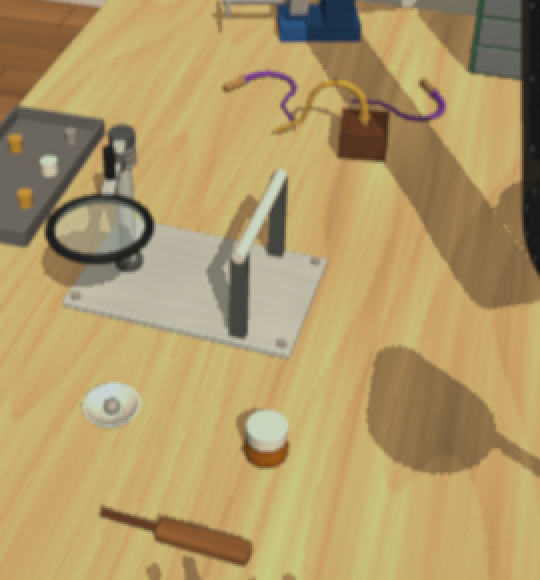

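The brass bocal stands in the block at top px (384,222), with its tip near (376,197). The purple look-alikes lie on the bench beside it. The rod runs from about (233,212) to (291,214). The black handle is at (230,155), and a grey knob sits nearer the hinge.

```bash
python3 - <<'E'
from h import *
T,S=cal("top"),cal("side")
t=onz((376,197),.026,T);s=onz((287.5,195.5),.026,S)
st=onz((381,237),0,T);print("tip",t,s)
for c in((.450,-.303),(.452,-.296),(.412,-.316)): print(np.degrees(np.arctan2(t[1]-c[1],t[0]-c[0])),np.hypot(t[1]-c[1],t[0]-c[0]))
a,b=onz((232.7,212.3),.13,T),onz((291.4,214.5),.13,T);print("rod",a,b,(a+b)/2,np.degrees(np.arctan2(*(a-b)[[1,0]]))-90,np.linalg.norm(a-b))
E
```

```text
tip [ 0.53852071 -0.2982141   0.026     ] [ 0.53424253 -0.27721285  0.026     ]
3.0947007958091937 0.0886499955468572
-1.4659025850830985 0.08654903963249097
8.002030610026871 0.12776474235478877
rod [0.4776135 0.1348703 0.13     ] [ 0.47118052 -0.03400649  0.13      ] [0.47439701 0.05043191 0.13      ] -2.18149716186052 0.1689992730500878
```

>>> {"method": "arm_command", "body": {"commands": [{"tx": -0.1,"ty": 0.08},{"tx": -0.2,"ty": 0.16},{"tx": -0.32,"ty": 0.25},{"tx": -0.44,"ty": 0.34},{"tx": -0.56,"ty": 0.43},{"tx": -0.66,"ty": 0.51},{"tx": -0.72,"ty": 0.55},{"tx": -0.72,"ty": 0.55}], "claw": 1}}

```text
invalid input
```

>>> {"method": "arm_command", "body": {"commands": [{"tx": -0.1,"ty": 0.08},{"tx": -0.2,"ty": 0.16},{"tx": -0.32,"ty": 0.25},{"tx": -0.44,"ty": 0.34},{"tx": -0.56,"ty": 0.43},{"tx": -0.64,"ty": 0.5},{"tx": -0.68,"ty": 0.54},{"tx": -0.68,"ty": 0.54}]}}

```text
invalid input
```

```bash
python3 - <<'E'
from h import *
s=get_state();print(s["eef_pos"],s["ee_rot"])
c=cal("wrist");save(grab_frame("wrist"),"w1.png");print(c[1].round(3),c[0][0,0])
for q,z in(("stand",0),("bocal",.11),("dent",.115)):
    for r in spot_point(q,"wrist")[:3]: print(q,round(r["score"],2),np.round(r["uv"]),onz(r["uv"],z,c).round(3))
for n in("top","side"):
  save(grab_frame(n),n+"1.png")
E
```

```text
[ 0.14978565 -0.65817126  0.22657407] [-3.14155925e+00 -1.16028651e-05 -2.91781488e+00]
[[-0.221  0.939  0.264  0.078]
 [ 0.975  0.213  0.06  -0.675]
 [ 0.     0.271 -0.963  0.386]
 [ 0.     0.     0.     1.   ]] 376.1805727534638
```

View pics/w1.png

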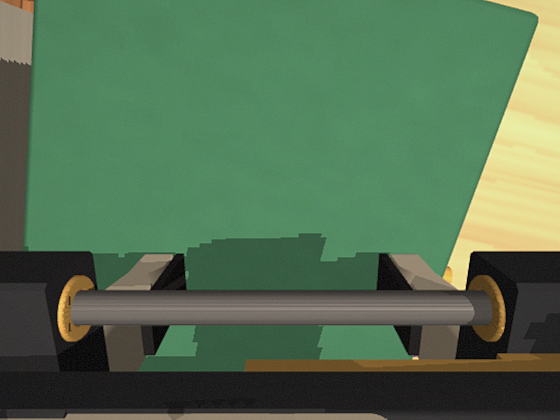

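Both moves were refused, so the wrist picture only shows the start spot: a green mat with the fingers at rows 250–370. Each row probably needs all four numbers.

>>> {"method": "arm_command", "body": {"commands": [{"tx": -0.1,"ty": 0.08,"tz": 0,"twist": 0},{"tx": -0.2,"ty": 0.16,"tz": 0,"twist": 0},{"tx": -0.32,"ty": 0.25,"tz": 0,"twist": 0},{"tx": -0.44,"ty": 0.34,"tz": 0,"twist": 0},{"tx": -0.56,"ty": 0.43,"tz": 0,"twist": 0},{"tx": -0.66,"ty": 0.51,"tz": 0,"twist": 0},{"tx": -0.72,"ty": 0.55,"tz": 0,"twist": 0},{"tx": -0.72,"ty": 0.55,"tz": 0,"twist": 0}], "claw": 1, "grip_force": 30}}

```text
t: 2.17
eef_pos: [0.297, -0.4819, 0.2272]
ee_rot: [-3.141, 0.001, -2.915]
force: [0.4, -0.4, -0.4]
width: 0.0877
gripper_force: 0.0
```

>>> {"method": "arm_command", "body": {"commands": [{"tx": -0.1,"ty": 0.08,"tz": 0,"twist": 0},{"tx": -0.2,"ty": 0.16,"tz": 0,"twist": 0.01},{"tx": -0.32,"ty": 0.25,"tz": 0,"twist": 0.02},{"tx": -0.44,"ty": 0.34,"tz": 0,"twist": 0.02},{"tx": -0.56,"ty": 0.43,"tz": 0,"twist": 0.02},{"tx": -0.62,"ty": 0.5,"tz": 0,"twist": 0.02},{"tx": -0.65,"ty": 0.54,"tz": 0,"twist": 0.02},{"tx": -0.65,"ty": 0.54,"tz": 0,"twist": 0.02}]}}

```text
t: 2.83
eef_pos: [0.4243, -0.3148, 0.2267]
ee_rot: [-3.142, 0.001, -2.978]
force: [-0.7, -0.5, -0.3]
width: 0.0876
gripper_force: 0.0
```

```bash
python3 - <<'E'
from h import *
s=get_state();print(s["eef_pos"],s["ee_rot"])
c=cal("wrist");save(grab_frame("wrist"),"w2.png");np.savez("w2.npz",K=c[0],T=c[1])
for q,z in(("stand",0),("bocal",.11),("dent",.115)):
    for r in spot_point(q,"wrist")[:2]: print(q,round(r["score"],2),np.round(r["uv"]),onz(r["uv"],z,c).round(3))
E
```

```text
[ 0.4243479  -0.3148287   0.22673613] [-3.14156873e+00  5.48474714e-04 -2.97817579e+00]
stand 0.74 [285. 166.] [ 0.409 -0.314  0.   ]
bocal 0.98 [196.  60.] [ 0.331 -0.389  0.11 ]
bocal 0.64 [120. 283.] [ 0.507 -0.432  0.11 ]
dent 0.89 [197.  58.] [ 0.33  -0.388  0.115]
dent 0.76 [286. 249.] [ 0.455 -0.306  0.115]
```

View pics/w2.png

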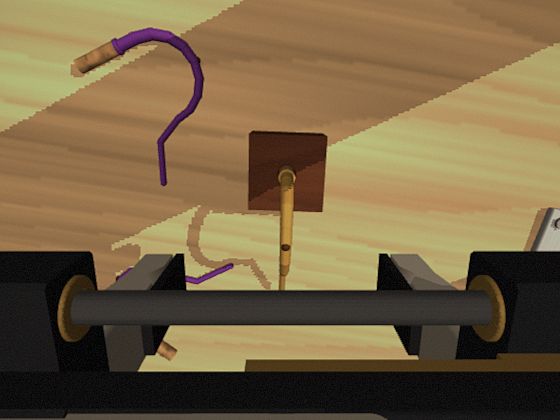

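>>> {"method": "arm_command", "body": {"commands": [{"tx": -0.014,"ty": 0.014,"tz": 0.08,"twist": 0},{"tx": -0.014,"ty": 0.014,"tz": 0.18,"twist": 0},{"tx": -0.014,"ty": 0.014,"tz": 0.3,"twist": 0},{"tx": -0.014,"ty": 0.014,"tz": 0.4,"twist": 0},{"tx": -0.014,"ty": 0.014,"tz": 0.5,"twist": 0},{"tx": -0.014,"ty": 0.014,"tz": 0.56,"twist": 0},{"tx": -0.014,"ty": 0.014,"tz": 0.575,"twist": 0},{"tx": -0.014,"ty": 0.014,"tz": 0.575,"twist": 0}]}}

```text
t: 3.7
eef_pos: [0.425, -0.313, 0.0818]
ee_rot: [3.141, -0.002, -2.982]
force: [0.4, -0.6, 1.6]
width: 0.0877
gripper_force: 0.0
```

>>> {"method": "arm_command", "body": {"commands": [{"tx": 0,"ty": 0,"tz": 0,"twist": 0},{"tx": 0,"ty": 0,"tz": 0,"twist": 0},{"tx": 0,"ty": 0,"tz": 0,"twist": 0},{"tx": 0,"ty": 0,"tz": 0,"twist": 0},{"tx": 0,"ty": 0,"tz": 0,"twist": 0},{"tx": 0,"ty": 0,"tz": 0,"twist": 0},{"tx": 0,"ty": 0,"tz": 0,"twist": 0},{"tx": 0,"ty": 0,"tz": 0,"twist": 0}], "claw": 0, "grip_force": 30}}

```text
t: 4.37
eef_pos: [0.4262, -0.3124, 0.0829]
ee_rot: [-3.142, 0.0, -2.981]
force: [-0.7, 0.2, -0.3]
width: 0.0401
gripper_force: 0.0
```

```bash
python3 - <<'E'
from h import *
c=cal("wrist");s=get_state();print(s["eef_pos"],s["width"],s["gripper_force"])
a=grab_frame("wrist");b=grab_frame("side");save(np.vstack([cv2.resize(a[120:330,130:430],(600,300)),cv2.resize(b[120:270,230:380],(600,300))]),"g.png")
E
```

```text
[ 0.42617522 -0.31235623  0.08291082] 0.04010851102337624 0.0
```

View pics/g.png

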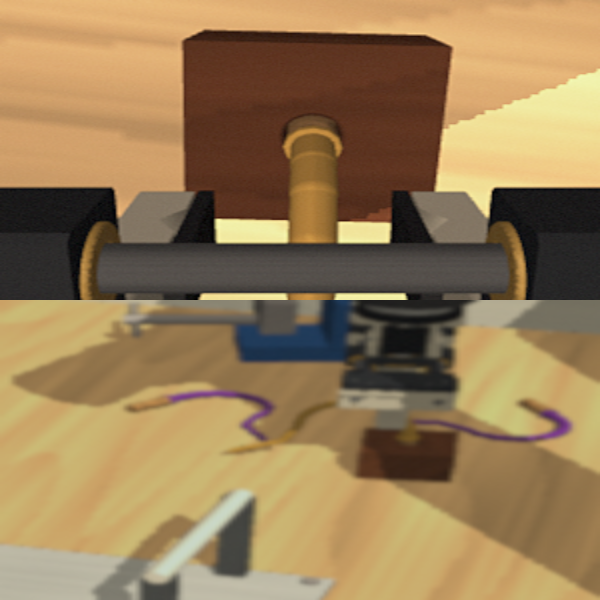

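The tube lies between the half-shut fingers, about 2.5 mm right of centre (crop column 313 against 302). I'll keep closing.

>>> {"method": "arm_command", "body": {"commands": [{"tx": 0,"ty": 0.01,"tz": 0,"twist": 0},{"tx": 0,"ty": 0.01,"tz": 0,"twist": 0},{"tx": 0,"ty": 0.01,"tz": 0,"twist": 0},{"tx": 0,"ty": 0.01,"tz": 0,"twist": 0},{"tx": 0,"ty": 0.01,"tz": 0,"twist": 0},{"tx": 0,"ty": 0.01,"tz": 0,"twist": 0},{"tx": 0,"ty": 0.01,"tz": 0,"twist": 0},{"tx": 0,"ty": 0.01,"tz": 0,"twist": 0}]}}

```text
t: 5.13
eef_pos: [0.4257, -0.3099, 0.0828]
ee_rot: [3.141, -0.0, -2.981]
force: [-0.2, 0.6, 0.4]
width: 0.0093
gripper_force: 30.0
```

>>> {"method": "arm_command", "body": {"commands": [{"tx": 0,"ty": 0,"tz": -0.06,"twist": 0},{"tx": 0,"ty": 0,"tz": -0.14,"twist": 0},{"tx": 0,"ty": 0,"tz": -0.24,"twist": 0},{"tx": 0,"ty": 0,"tz": -0.36,"twist": 0},{"tx": 0,"ty": 0,"tz": -0.48,"twist": 0},{"tx": 0,"ty": 0,"tz": -0.58,"twist": 0},{"tx": 0,"ty": 0,"tz": -0.64,"twist": 0},{"tx": 0,"ty": 0,"tz": -0.64,"twist": 0}]}}

```text
t: 5.8
eef_pos: [0.4273, -0.3109, 0.2467]
ee_rot: [-3.138, 0.005, -2.98]
force: [-0.7, -0.3, -0.2]
width: 0.0094
gripper_force: 30.0
```

```bash
python3 - <<'E'
from h import *
c=cal("wrist");s=get_state();print(s["eef_pos"],s["ee_rot"],s["width"],s["gripper_force"])
a=grab_frame("wrist");b=grab_frame("side");save(np.vstack([cv2.resize(a[120:330,130:430],(600,300)),cv2.resize(b[60:210,230:380],(600,300))]),"g2.png")
for n,cc in (("wrist",c),("side",cal("side"))):
  for r in spot_point("dent",n)[:3]: print(n,r,onz(r["uv"],.274,cc))
grab_frame("top");C=cal("top")
for q,z in (("rod",.13),("hinge",.2),("lens",.2),("handle",.228)):
  for n in("top","side"):
    for r in spot_point(q,n)[:1]: print(q,n,r["score"],onz(r["uv"],z,cal(n)).round(4))
E
```

```text
[ 0.42730183 -0.31088576  0.24673706] [-3.13797454  0.0051945  -2.98024717] 0.009423760807349066 30.004153177142143
wrist {'uv': [279.4, 368.0], 'score': 0.71} [ 0.45682628 -0.30693732  0.274     ]
side {'uv': [364.0, 187.8], 'score': 0.77} [0.29977616 0.02160238 0.274     ]
side {'uv': [322.6, 117.3], 'score': 0.71} [ 0.45147695 -0.30489181  0.274     ]
side {'uv': [293.3, 165.3], 'score': 0.45} [ 0.46799056 -0.03011046  0.274     ]
rod top 0.83 [0.468  0.0579 0.13  ]
rod side 0.68 [0.4422 0.1905 0.13  ]
hinge top 0.64 [0.6436 0.0437 0.2   ]
hinge side 0.8 [0.6385 0.0511 0.2   ]
lens top 0.74 [0.6183 0.2179 0.2   ]
lens side 0.71 [0.6143 0.2047 0.2   ]
handle top 0.71 [0.6179 0.1328 0.228 ]
handle side 0.82 [0.6234 0.1358 0.228 ]
```

View pics/g2.png

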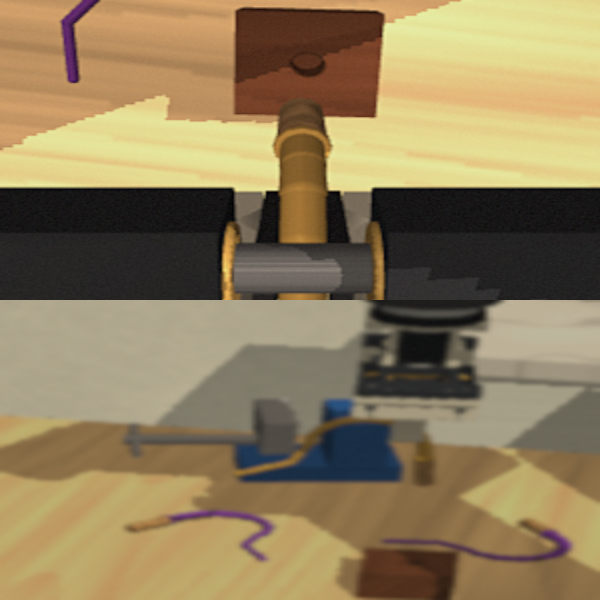

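The bocal is held and clear of the stand, with its cork end at crop (302,103). Next I'll carry it over the rod.

>>> {"method": "arm_command", "body": {"commands": [{"tx": -0.015,"ty": 0.06,"tz": 0,"twist": 0},{"tx": -0.035,"ty": 0.16,"tz": 0,"twist": 0},{"tx": -0.06,"ty": 0.27,"tz": 0,"twist": 0},{"tx": -0.085,"ty": 0.39,"tz": 0,"twist": 0},{"tx": -0.11,"ty": 0.51,"tz": 0,"twist": 0},{"tx": -0.13,"ty": 0.61,"tz": 0,"twist": 0},{"tx": -0.15,"ty": 0.69,"tz": 0,"twist": 0},{"tx": -0.155,"ty": 0.72,"tz": 0,"twist": 0}]}}

```text
t: 7.12
eef_pos: [0.4353, -0.124, 0.2431]
ee_rot: [3.141, 0.001, -2.979]
force: [0.1, -0.0, -0.8]
width: 0.0097
gripper_force: 30.0
```

>>> {"method": "arm_command", "body": {"commands": [{"tx": -0.015,"ty": 0.08,"tz": 0,"twist": 0.01},{"tx": -0.035,"ty": 0.18,"tz": 0,"twist": 0.02},{"tx": -0.06,"ty": 0.29,"tz": 0,"twist": 0.035},{"tx": -0.085,"ty": 0.4,"tz": 0,"twist": 0.045},{"tx": -0.11,"ty": 0.51,"tz": 0,"twist": 0.055},{"tx": -0.13,"ty": 0.61,"tz": 0,"twist": 0.063},{"tx": -0.145,"ty": 0.68,"tz": 0,"twist": 0.063},{"tx": -0.15,"ty": 0.7,"tz": 0,"twist": 0.063}]}}

```text
t: 7.78
eef_pos: [0.4445, 0.0545, 0.2429]
ee_rot: [3.141, 0.0, 3.106]
force: [0.9, 0.3, 0.2]
width: 0.0097
gripper_force: 30.0
```

```bash
python3 - <<'E'
from h import *
c=cal("wrist");s=get_state();print(s["t"],s["eef_pos"],s["ee_rot"],s["width"],s["gripper_force"])
R=lambda y:np.array([[np.cos(y),-np.sin(y),0],[np.sin(y),np.cos(y),0],[0,0,1]])
C=s["eef_pos"]+R(s["ee_rot"][2]-np.pi)@[.027,0,.0278];print("crown",C)
yaw=s["ee_rot"][2]-np.pi
out=[]
for n in("wrist","side","top"):
  cc=cal(n);im=grab_frame(n).copy()
  for p in([-40,0,-100],[-40,0,-60],[-40,0,-40],[0,0,5],[40,0,-40],[52,0,-66],[90,0,-84]):
    u=proj(C+R(yaw)@(np.array(p)/1000),cc); cv2.circle(im,tuple(int(round(v)) for v in u),1,(255,0,0),-1)
  for r in spot_point("dent",n)[:1]: print(n,r["score"],onz(r["uv"],C[2]+.005,cc))
  for y in(-85,0,85):
    u=proj(np.array([.4735,.0515,.13])+R(-.038)@[0,y/1000,0],cc);cv2.circle(im,tuple(int(round(v)) for v in u),1,(0,0,255),-1)
  out.append(im)
a=cv2.resize(out[0][100:420,100:460],(400,356));b=cv2.resize(out[1][80:280,180:380],(400,400));t=cv2.resize(out[2][130:270,190:330],(400,400))
save(np.hstack([np.vstack([a,np.zeros((44,400,3),np.uint8)]),b]),"p.png");save(t,"pt.png")
E
```

```text
7.7833 [0.44446205 0.05454468 0.24288017] [3.14131804e+00 3.58408520e-04 3.10640407e+00] 0.009668249382489254 30.001981481909752
crown [0.47144534 0.05359478 0.27068017]
wrist 0.62 [0.47103588 0.05324218 0.27568017]
side 0.57 [0.3562725  0.1065201  0.27568017]
top 0.66 [ 0.31992019 -0.33692056  0.27568017]
```

View pics/p.png

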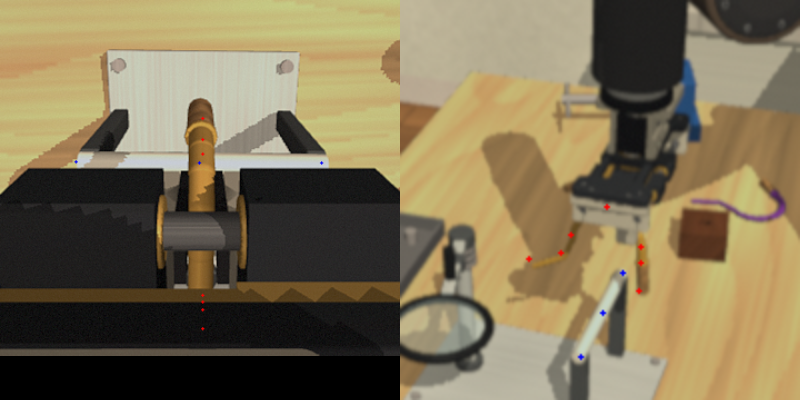

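The bocal hangs nose-down by about 4° in the grip. The rod dots fall on the rod's axis, and the crown is over the middle to within about 2 mm. I'll lower it now.

>>> {"method": "arm_command", "body": {"commands": [{"tx": -0.008,"ty": 0,"tz": 0.06,"twist": 0},{"tx": -0.008,"ty": 0,"tz": 0.14,"twist": 0},{"tx": -0.008,"ty": 0,"tz": 0.24,"twist": 0},{"tx": -0.008,"ty": 0,"tz": 0.34,"twist": 0},{"tx": -0.008,"ty": 0,"tz": 0.42,"twist": 0},{"tx": -0.008,"ty": 0,"tz": 0.47,"twist": 0},{"tx": -0.008,"ty": 0,"tz": 0.49,"twist": 0},{"tx": -0.008,"ty": 0,"tz": 0.49,"twist": 0}]}}

```text
t: 8.75
eef_pos: [0.4457, 0.0516, 0.1195]
ee_rot: [-3.14, -0.002, 3.104]
force: [-0.2, -0.4, 0.2]
width: 0.0096
gripper_force: 30.0
```

>>> {"method": "arm_command", "body": {"commands": [{"tx": 0,"ty": 0,"tz": 0.004,"twist": 0},{"tx": 0,"ty": 0,"tz": 0.008,"twist": 0},{"tx": 0,"ty": 0,"tz": 0.012,"twist": 0},{"tx": 0,"ty": 0,"tz": 0.016,"twist": 0},{"tx": 0,"ty": 0,"tz": 0.016,"twist": 0},{"tx": 0,"ty": 0,"tz": 0.016,"twist": 0},{"tx": 0,"ty": 0,"tz": 0.016,"twist": 0},{"tx": 0,"ty": 0,"tz": 0.016,"twist": 0}]}}

```text
t: 9.42
eef_pos: [0.447, 0.0527, 0.1174]
ee_rot: [3.141, 0.002, 3.105]
force: [1.3, -2.0, 4.9]
width: 0.0098
gripper_force: 30.0
```

```bash
python3 - <<'E'
from h import *
s=get_state();print(s["t"],s["eef_pos"],s["ee_rot"],s["force"],s["moment"],s["width"])
b=grab_frame("side");a=grab_frame("wrist");save(np.hstack([cv2.resize(b[150:300,200:350],(400,400),interpolation=3),cv2.resize(a[100:400,130:430],(400,400))]),"q.png")
E
```

```text
9.4167 [0.44697578 0.05272746 0.11735072] [3.14119444e+00 2.00409924e-03 3.10518518e+00] [ 1.34840746 -2.03624558  4.90989503] [-0.67161613 -0.08755349 -0.00193871] 0.009806793216724464
```

View pics/q.png

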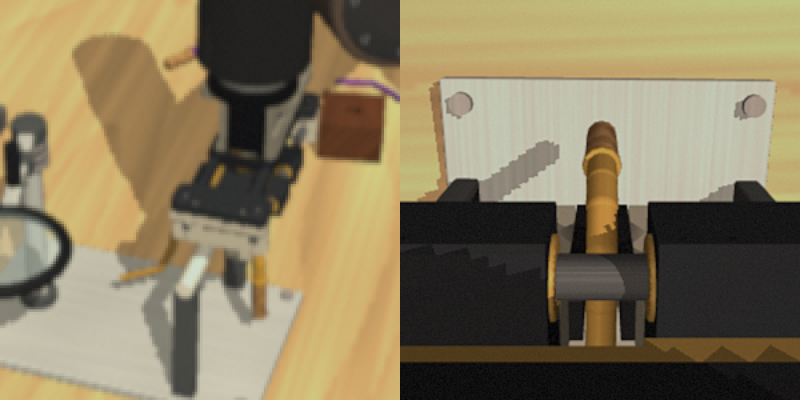

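The bocal touches the rod at about 5 N: the arch straddles it with the cork on the near side. I'll open the fingers partway.

>>> {"method": "arm_command", "body": {"commands": [{"tx": 0,"ty": 0,"tz": 0,"twist": 0},{"tx": 0,"ty": 0,"tz": 0,"twist": 0},{"tx": 0,"ty": 0,"tz": 0,"twist": 0},{"tx": 0,"ty": 0,"tz": 0,"twist": 0},{"tx": 0,"ty": 0,"tz": 0,"twist": 0},{"tx": 0,"ty": 0,"tz": 0,"twist": 0},{"tx": 0,"ty": 0,"tz": 0,"twist": 0},{"tx": 0,"ty": 0,"tz": 0,"twist": 0}], "claw": 0.5}}

```text
t: 10.18
eef_pos: [0.4461, 0.0526, 0.1162]
ee_rot: [-3.142, -0.0, 3.105]
force: [-0.1, 0.2, -0.5]
width: 0.0438
gripper_force: 0.0
```

>>> {"method": "arm_command", "body": {"commands": [{"tx": 0,"ty": 0,"tz": -0.03,"twist": 0},{"tx": 0,"ty": 0,"tz": -0.09,"twist": 0},{"tx": 0,"ty": 0,"tz": -0.19,"twist": 0},{"tx": 0,"ty": 0,"tz": -0.32,"twist": 0},{"tx": 0,"ty": 0,"tz": -0.45,"twist": 0},{"tx": 0,"ty": 0,"tz": -0.57,"twist": 0},{"tx": 0,"ty": 0,"tz": -0.66,"twist": 0},{"tx": 0,"ty": 0,"tz": -0.7,"twist": 0}]}}

```text
t: 10.85
eef_pos: [0.4472, 0.0528, 0.2955]
ee_rot: [3.139, 0.005, 3.105]
force: [0.3, -0.1, 0.0]
width: 0.0438
gripper_force: 0.0
```

```bash
python3 - <<'E'
from h import *
s=get_state();print(s["t"],s["eef_pos"],s["ee_rot"],s["width"])
c=cal("wrist");a=grab_frame("wrist")
for q,z in(("rod",.13),("dent",.148)):
  for r in spot_point(q,"wrist")[:1]:print(q,r["score"],onz(r["uv"],z,c))
b=grab_frame("side");save(np.hstack([cv2.resize(b[150:300,180:330],(400,400),interpolation=3),cv2.resize(a[100:400,130:430],(400,400))]),"r.png")
for q,z in(("handle",.228),("lens",.2),("hinge",.2),("dent",.148)):
  for r in spot_point(q,"side")[:1]:print(q,r["score"],onz(r["uv"],z,cal("side")))
E
```

```text
10.85 [0.44723342 0.0528193  0.29552715] [3.13944617 0.0050533  3.10489924] 0.043766518317605446
rod 0.82 [0.47467882 0.05432883 0.13      ]
dent 0.85 [0.47718312 0.0509771  0.148     ]
handle 0.98 [0.62294356 0.13285636 0.228     ]
lens 0.92 [0.61252737 0.21091151 0.2       ]
hinge 0.76 [0.63711627 0.0440737  0.2       ]
dent 0.69 [ 0.31347578 -0.17690555  0.148     ]
```

View pics/r.png

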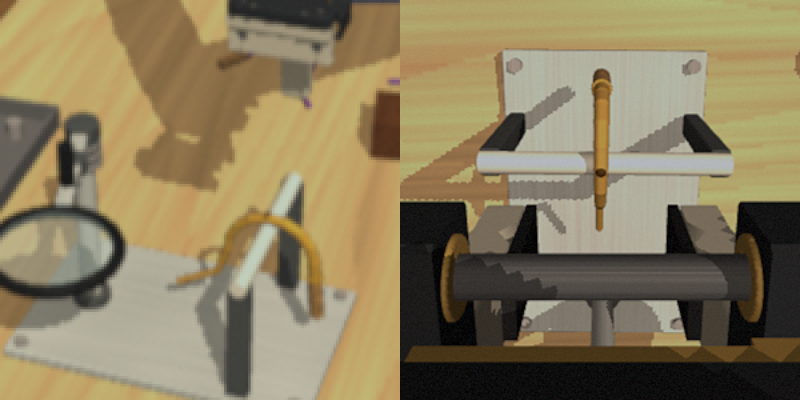

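The bocal hangs on the rod about 2 mm from its middle, dent up, at wrist crop (601,172). Next I'll turn the tool and go above the handle at about (0.6225, 0.1345).

>>> {"method": "arm_command", "body": {"commands": [{"tx": -0.05,"ty": 0.03,"tz": 0,"twist": -0.03},{"tx": -0.14,"ty": 0.07,"tz": 0,"twist": -0.065},{"tx": -0.25,"ty": 0.13,"tz": 0,"twist": -0.1},{"tx": -0.37,"ty": 0.19,"tz": 0,"twist": -0.135},{"tx": -0.49,"ty": 0.25,"tz": 0,"twist": -0.17},{"tx": -0.6,"ty": 0.31,"tz": 0,"twist": -0.205},{"tx": -0.67,"ty": 0.345,"tz": 0,"twist": -0.24},{"tx": -0.688,"ty": 0.353,"tz": 0,"twist": -0.275}], "claw": 0.6}}

```text
t: 11.92
eef_pos: [0.6234, 0.1355, 0.2883]
ee_rot: [3.141, -0.004, -2.309]
force: [-0.9, -0.1, 0.2]
width: 0.0527
gripper_force: 0.0
```

>>> {"method": "arm_command", "body": {"commands": [{"tx": 0,"ty": 0,"tz": 0,"twist": -0.038},{"tx": 0,"ty": 0,"tz": 0,"twist": -0.076},{"tx": 0,"ty": 0,"tz": 0,"twist": -0.114},{"tx": 0,"ty": 0,"tz": 0,"twist": -0.152},{"tx": 0,"ty": 0,"tz": 0,"twist": -0.19},{"tx": 0,"ty": 0,"tz": 0,"twist": -0.228},{"tx": 0,"ty": 0,"tz": 0,"twist": -0.266},{"tx": 0,"ty": 0,"tz": 0,"twist": -0.3}]}}

```text
t: 12.58
eef_pos: [0.621, 0.1344, 0.29]
ee_rot: [3.14, -0.001, -1.366]
force: [0.2, 0.2, -0.5]
width: 0.0528
gripper_force: 0.0
```

```bash
python3 - <<'E'
from h import *
s=get_state();print(s["t"],s["q"],s["eef_pos"],s["ee_rot"],s["width"])
c=cal("wrist");a=grab_frame("wrist");b=grab_frame("side")
for n,i in(("wrist",c),("side",cal("side"))):
 for q,z in(("handle",.228),("lens",.2),("hinge",.2)):
  for r in spot_point(q,n)[:1]:print(n,q,r,onz(r["uv"],z,i))
save(np.hstack([cv2.resize(b[120:320,130:330],(400,400),interpolation=3),cv2.resize(a,(400,300))[:,:] if 0 else cv2.resize(a[:,70:490],(400,400))]),"s.png")
E
```

```text
12.5833 [ 5.19640683e-01  2.63296537e-01  2.02832434e-02 -1.31851713e-04
 -1.32982805e+00 -3.14893201e-01] [0.62102848 0.1343684  0.2900471 ] [ 3.13960855e+00 -5.11686929e-04 -1.36607993e+00] 0.052757377344788164
wrist lens {'uv': [276.4, 318.6], 'score': 0.58} [0.60768808 0.21226876 0.2       ]
wrist hinge {'uv': [270.7, 77.8], 'score': 0.58} [0.64496275 0.04672269 0.2       ]
side handle {'uv': [203.8, 208.6], 'score': 0.66} [0.62782067 0.12909469 0.228     ]
side lens {'uv': [236.0, 399.6], 'score': 0.32} [0.41689615 0.55154503 0.2       ]
side hinge {'uv': [211.8, 196.9], 'score': 0.87} [0.64355041 0.04063452 0.2       ]
```

View pics/s.png

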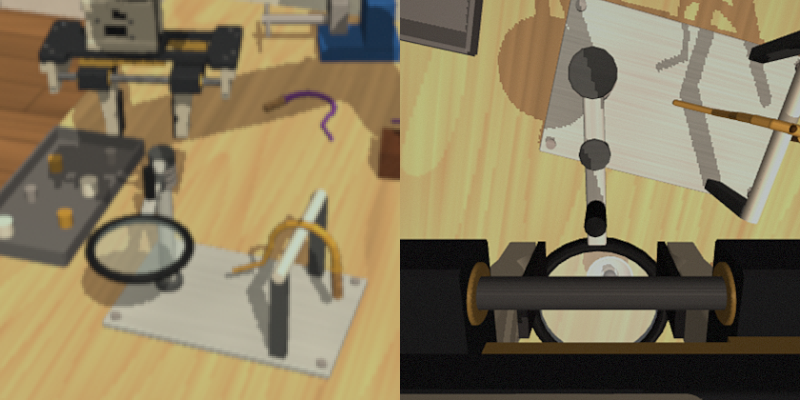

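The handle post's black top is at wrist crop (595,210), and the fingers are centred at about 602, so it needs a 2.5 mm correction along tool y. The hinge measures (0.645, 0.047). Descending to grip.

>>> {"method": "arm_command", "body": {"commands": [{"tx": 0,"ty": -0.01,"tz": 0.04,"twist": 0},{"tx": 0,"ty": -0.01,"tz": 0.1,"twist": 0},{"tx": 0,"ty": -0.01,"tz": 0.17,"twist": 0},{"tx": 0,"ty": -0.01,"tz": 0.23,"twist": 0},{"tx": 0,"ty": -0.01,"tz": 0.27,"twist": 0},{"tx": 0,"ty": -0.01,"tz": 0.29,"twist": 0},{"tx": 0,"ty": -0.01,"tz": 0.295,"twist": 0},{"tx": 0,"ty": -0.01,"tz": 0.295,"twist": 0}]}}

```text
t: 13.65
eef_pos: [0.6239, 0.1349, 0.2176]
ee_rot: [-3.142, -0.0, -1.372]
force: [0.6, 0.0, 0.3]
width: 0.0527
gripper_force: 0.0
```

>>> {"method": "arm_command", "body": {"commands": [{"tx": 0,"ty": 0,"tz": 0,"twist": 0},{"tx": 0,"ty": 0,"tz": 0,"twist": 0},{"tx": 0,"ty": 0,"tz": 0,"twist": 0},{"tx": 0,"ty": 0,"tz": 0,"twist": 0},{"tx": 0,"ty": 0,"tz": 0,"twist": 0},{"tx": 0,"ty": 0,"tz": 0,"twist": 0},{"tx": 0,"ty": 0,"tz": 0,"twist": 0},{"tx": 0,"ty": 0,"tz": 0,"twist": 0}], "claw": 0, "grip_force": 25}}

```text
t: 14.32
eef_pos: [0.6242, 0.1351, 0.2178]
ee_rot: [-3.141, 0.0, -1.372]
force: [1.8, -0.3, -0.5]
width: 0.0134
gripper_force: 25.0
```

```bash
cat > arc.py <<'E'
# prints shares for an arc of the handle about the hinge, from the present pose
from h import *
s=get_state();p=s["eef_pos"];y=s["ee_rot"][2];print(s["t"],p,y,s["force"],s["width"],s["gripper_force"])
H=np.array([.6447,.0469]);v=p[:2]-H;r=np.linalg.norm(v);a0=np.arctan2(v[1],v[0]);print("r",r,"ang",np.degrees(a0))
X=np.array([np.cos(y),np.sin(y)]);Y=np.array([np.sin(y),-np.cos(y)])
for d in (1,3,6,10,15,20,25,30,35,40,45):
    a=a0+np.radians(d);q=H+.09*np.array([np.cos(a),np.sin(a)])-p[:2];print(d,(X@q/.25).round(3),(Y@q/.25).round(3),round(-d/180,3))
E
python3 arc.py
```

```text
14.3167 [0.62417723 0.13508894 0.21775219] -1.3720825463521793 [ 1.82501432 -0.34811837 -0.51841226] 0.013415658321330307 25.000153183937073
r 0.09054541718341619 ang 103.10034454825188
1 0.002 0.006 -0.006
3 0.003 0.019 -0.017
6 0.005 0.037 -0.033
10 0.01 0.062 -0.056
15 0.017 0.093 -0.083
20 0.028 0.122 -0.111
25 0.04 0.151 -0.139
30 0.056 0.178 -0.167
35 0.073 0.204 -0.194
40 0.093 0.229 -0.222
45 0.115 0.251 -0.25
```

>>> {"method": "arm_command", "body": {"commands": [{"tx": 0.002,"ty": 0.006,"tz": 0,"twist": -0.006},{"tx": 0.003,"ty": 0.019,"tz": 0,"twist": -0.017},{"tx": 0.005,"ty": 0.037,"tz": 0,"twist": -0.033},{"tx": 0.01,"ty": 0.062,"tz": 0,"twist": -0.056},{"tx": 0.017,"ty": 0.093,"tz": 0,"twist": -0.083},{"tx": 0.028,"ty": 0.122,"tz": 0,"twist": -0.111},{"tx": 0.04,"ty": 0.151,"tz": 0,"twist": -0.139},{"tx": 0.04,"ty": 0.151,"tz": 0,"twist": -0.139}], "grip_force": 35}}

```text
t: 14.98
eef_pos: [0.588, 0.1174, 0.2178]
ee_rot: [-3.141, 0.0, -0.931]
force: [2.8, 2.5, -2.4]
width: 0.0132
gripper_force: 35.0
```

```bash
python3 arc.py
```

```text
14.9833 [0.58798175 0.11743518 0.21775521] -0.9307220631294011 [ 2.76009161  2.54630337 -2.43873719] 0.013201821096824214 34.998217821121216
r 0.09051061122652168 ang 128.80321194849094
1 0.002 0.006 -0.006
3 0.003 0.019 -0.017
6 0.005 0.037 -0.033
10 0.01 0.062 -0.056
15 0.018 0.093 -0.083
20 0.028 0.122 -0.111
25 0.041 0.151 -0.139
30 0.057 0.178 -0.167
35 0.075 0.204 -0.194
40 0.095 0.228 -0.222
45 0.117 0.25 -0.25
```

>>> {"method": "arm_command", "body": {"commands": [{"tx": 0.003,"ty": 0.019,"tz": 0,"twist": -0.017},{"tx": 0.005,"ty": 0.037,"tz": 0,"twist": -0.033},{"tx": 0.01,"ty": 0.062,"tz": 0,"twist": -0.056},{"tx": 0.018,"ty": 0.093,"tz": 0,"twist": -0.083},{"tx": 0.028,"ty": 0.122,"tz": 0,"twist": -0.111},{"tx": 0.041,"ty": 0.151,"tz": 0,"twist": -0.139},{"tx": 0.057,"ty": 0.178,"tz": 0,"twist": -0.167},{"tx": 0.057,"ty": 0.178,"tz": 0,"twist": -0.167}]}}

```text
t: 15.65
eef_pos: [0.5604, 0.08, 0.2177]
ee_rot: [-3.141, 0.001, -0.409]
force: [-5.6, 7.0, 4.1]
width: 0.0133
gripper_force: 35.0
```

```bash
python3 arc.py
```

```text
15.65 [0.56039709 0.07997664 0.21769032] -0.4090715324120622 [-5.59730367  6.9882845   4.07170657] 0.013264689523632968 34.99943733215332
r 0.09055961990678459 ang 158.57721041442196
1 0.003 0.006 -0.006
3 0.003 0.019 -0.017
6 0.006 0.037 -0.033
10 0.01 0.062 -0.056
15 0.018 0.093 -0.083
20 0.028 0.122 -0.111
25 0.041 0.151 -0.139
30 0.057 0.178 -0.167
35 0.075 0.204 -0.194
40 0.095 0.228 -0.222
45 0.117 0.251 -0.25
```

>>> {"method": "arm_command", "body": {"commands": [{"tx": 0.003,"ty": 0.019,"tz": 0,"twist": -0.017},{"tx": 0.006,"ty": 0.037,"tz": 0,"twist": -0.033},{"tx": 0.01,"ty": 0.062,"tz": 0,"twist": -0.056},{"tx": 0.018,"ty": 0.093,"tz": 0,"twist": -0.083},{"tx": 0.023,"ty": 0.105,"tz": 0,"twist": -0.095},{"tx": 0.026,"ty": 0.116,"tz": 0,"twist": -0.105},{"tx": 0.026,"ty": 0.116,"tz": 0,"twist": -0.105},{"tx": 0.026,"ty": 0.116,"tz": 0,"twist": -0.105}]}}

```text
t: 16.32
eef_pos: [0.5541, 0.0511, 0.2177]
ee_rot: [-3.141, 0.003, -0.085]
force: [-8.3, 5.1, 6.9]
width: 0.0133
gripper_force: 35.0
```

```bash
python3 arc.py
```

```text
16.3167 [0.55414428 0.05110233 0.21768081] -0.08543956754809878 [-8.29434191  5.13779608  6.89916034] 0.013269042787908554 35.00119507312775
r 0.09065316982851811 ang 177.3430374768726
1 0.003 0.006 -0.006
3 0.004 0.019 -0.017
6 0.006 0.037 -0.033
10 0.011 0.062 -0.056
15 0.019 0.093 -0.083
20 0.029 0.122 -0.111
25 0.042 0.151 -0.139
30 0.058 0.178 -0.167
35 0.076 0.204 -0.194
40 0.096 0.228 -0.222
45 0.118 0.25 -0.25
```

>>> {"method": "arm_command", "body": {"commands": [{"tx": 0,"ty": 0.003,"tz": 0,"twist": -0.003},{"tx": 0,"ty": 0.006,"tz": 0,"twist": -0.005},{"tx": -0.001,"ty": 0.009,"tz": 0,"twist": -0.005},{"tx": -0.001,"ty": 0.012,"tz": 0,"twist": -0.005},{"tx": -0.001,"ty": 0.012,"tz": 0,"twist": -0.005},{"tx": -0.001,"ty": 0.012,"tz": 0,"twist": -0.005},{"tx": -0.001,"ty": 0.012,"tz": 0,"twist": -0.005},{"tx": -0.001,"ty": 0.012,"tz": 0,"twist": -0.005}]}}

```text
t: 16.98
eef_pos: [0.5541, 0.0502, 0.2177]
ee_rot: [-3.138, 0.002, -0.069]
force: [-9.1, 13.2, 6.8]
width: 0.0133
gripper_force: 35.0
```

```bash
python3 arc.py|head -2; python3 - <<'E'
from h import *
b=grab_frame("side");t=grab_frame("top");save(np.hstack([cv2.resize(b[120:320,180:380],(400,400),interpolation=3),cv2.resize(t[120:270,180:330],(400,400),interpolation=3)]),"z.png")
for n in("side","top"):
 for r in spot_point("lens",n)[:1]:print(n,r["score"],onz(r["uv"],.2,cal(n)))
E
```

```text
16.9833 [0.55413226 0.05022963 0.21768415] -0.06923826930150145 [-9.13414715 13.17550037  6.84897857] 0.01328241046780199 35.01063197851181
r 0.09062892916023862 ang 177.8945279108262
side 0.84 [0.47951743 0.05665153 0.2       ]
top 0.65 [0.48527825 0.06131841 0.2       ]
```

View pics/z.png

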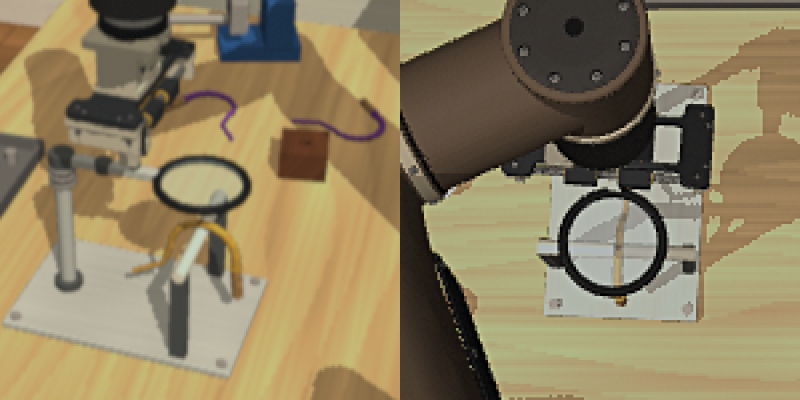

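The lens ring is over the rod and the bocal's crown, at about (613,243) in the top crop. The side force rose from 5 to 13 N with almost no motion, so the arm is at its stop. Handing in.

```bash
python3 -c "
from station import *
print(job_done())"
```

```text
the job is handed in; nothing more can be done
None
```

The bocal hangs by its arch at about the middle of the rod, dent up. I handed the job in at about 17 s, with the gripper holding the magnifier arm against its stop and the lens over the dent; the ball, jar and burnisher were not touched.

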